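Shift the fossil turntable's gear lever into third

ROBOT

A 6-joint arm with a two-finger parallel gripper is mounted at the origin on the work surface. World frame = base frame: x ahead of the robot, y to its left, z up, the work surface at z = 0. Lengths are in m, angles in rad, forces in N, time in s.
With the tool pointing down it reaches from about 0.275 to 0.975 m from the base axis. Payload 8.4 kg.
Tool frame: the origin (TCP) lies midway between the tips of the shut fingers; the grasp point (between the pads) lies 19 mm behind it; x points along the fingers, y is the direction in which the jaws open and shut, and the axes are right-handed (so a half turn about x gives the same grasp; the last joint's range is limited). The gripper opens to 92 mm and grips with 3 to 60 N. Pads are 20 mm wide; open, the fingers measure 128 mm over their backs; the gripper's body (75 mm by 189 mm) begins 69 mm behind the grasp point.
Start: joints at [1.248, 0.353, 1.633, -0, 1.155, -0.002], TCP at [0.197, 0.593, 0.215] pointing down, gripper open.
Joint ranges: [-2.63, 2.63], [-0.92, 2.1], [0.06, 2.66], [-1.3, 4.44], [0, 2.69], [-3.02, 3.02]. Speed limits (rad/s): [2.22, 2.22, 2.79, 3.14, 3.14, 3.14].

INTERFACE

Orientations are given as a 3x3 rotation matrix whose columns are the frame's x, y, z axes.
In Python, from station import r, vision gives the robot as it stands.
- The arm moves only by the shell command python3 -m inch 'ROWS' [FORCE]. ROWS is text: rows parted by semicolons, each of 7 numbers parted by spaces: the shift along the world's x, y, z in m, then the turn, a rotation vector about the world's x, y, z in degrees, then the finger opening in m, from 0 to 0.0919. A call has 1 to 20 rows; each row is the pose to reach, as a shift and turn from the pose measured when the call began; what a row does not reach only later rows make up. A row lasts 1/10 s, in which the tool goes at most 50 mm and 8.59 degrees, less where a joint would pass 70% of its speed; a pose out of reach is approached as far as the arm can. A call with a gripper value outside its range is refused whole. The fingers move at their own pace and stop on an object; FORCE is the grip in N (left out, the last holds). Time passes only in rows, so rows that repeat a pose let the fingers close. It gives the time, the measured TCP pose, the force and the opening at its end, in the units of the state.
- r.state(): the state, without advancing time (a new reading comes with each control period).
- vision.snapshot(name): name is "scene" or "top" or "wrist"; returns (picture, depth): 384x512x3 uint8, red, green, blue; 384x512 float32, m along the optical axis (not along the pixel's ray), 0 where there is no reading.
- vision.camera_params(name): a dict with "fx", "fy", "cx", "cy" (pixels), "rvec" (rotation vector, rad) and "tvec" (3), from world to camera coordinates, as OpenCV has them. Camera axes: x right, y down, z forward; pixel columns grow to the right and rows downward; lengths in m; the calibration is good to about 2 mm. The wrist camera is an equidistant fisheye: a pixel r from the principal point sees the ray r / f radians off the axis. A picture is of the moment at which its call begins: read the wrist's pose just before it. camera_params takes no time and is no camera call; for the wrist camera it gives the pose at the moment of the call.
- r.sign_off(): hands the job in, once; it reports no verdict.
The state is a dict: "time": time; "joint_pos": joint angles; "joint_vel": joint speeds; "effort": joint torques, N m; "tcp_pos": TCP position; "tcp_rot": TCP orientation; "force": force on the tool from outside, world axes, zero at the start; "moment": the same for the moment, N m; "finger_gap": opening from 0.0 (shut) to 1.0 (fully open).
Only numpy, scipy, OpenCV 4.12 (cv2) and the standard library are available. Lean on these libraries where they do the work, as an engineer would, in place of code of your own. Each camera call takes 0.05 s, during which the arm holds its last target.

TASK

The gear lever of the specimen turntable stands somewhere in the left-hand pair of slots of its H-shaped gate, possibly already in the crossing between them. Push it gently with the fingertips, never squeezing or forcing it: bring it level with the crossing, push it across to the right, then forward (away from the robot) until it is fully home in the third slot, the far right one. Let go, and leave the bottle, jar, brush and hammer as they lie.

Things in the scene. Friction and masses are not known exactly. Their poses are not given: they have to be found in the camera images.
- drive: Turntable drive, fixed to the bench: green gearbox 210 mm deep (x), 180 wide (y), 104 high, gate plate on top; grey motor on its right (to y -240, 109 high); turntable on its left (radius 135, centre y +260) with a plaster-jacketed fossil up to 150 high. Origin: on the bench under the gate's centre. x forward, away from the robot, y left, z up; yaw within 0.35 rad of the world's.
- gate_centre (a point): Centre of the H-shaped gate, on top of its aluminium plate (110 x 110 mm, 8 thick), 114 mm above the bench; drive's axes. The H: two slots along x, 54 mm long and 14 wide, midlines at y +20 and -20, joined by a crossing along y, 14 wide, at x 0; its corners are rounded 5 mm. The 10 mm stem has 2 mm play to each side. Only the lever stands above the plate within 140 mm.
- slot3_end (a point): The third slot's home: where the stem's axis lies at the far end of the far right slot (22 mm forward, 20 mm right of the gate's centre), on the plate's top. First slot: far left; second: near left; fourth: near right.
- knob (a point): Centre of the black ball knob, radius 20 mm, on top of the lever (steel stem 10 mm thick), 200 mm from the pivot, which lies 20 mm above the bench under the gate's centre. Lever upright: knob 220 mm above the bench. It moves about 2.2 times as far as the stem in the gate: about 44 mm to each side and 48 mm forward or back of the middle.
- across (a joint): Sideways tilt of the lever in rad, + to the right (the drive's -y); about -0.22 in the left slots, +0.22 in the right ones (play 0.022 either way). Friction alone holds the lever where it is left: about 2 N at the knob moves it.
- fore (a joint): Forward tilt of the lever in rad, + forward (the drive's +x); 0 in the crossing (free to go across within about 0.022, and the rounded corners lead it in from about 0.05); about +0.235 at the far end of a slot, -0.235 at the near end, against solid stops.
- bottle: Bystander: white bottle, radius 30, height 150 mm, standing right of the motor; origin at the centre of its underside.
- jar: Bystander: amber glass jar, radius 30, height 70 mm, beyond the motor; origin at the centre of its underside.
- brush: Bystander: brush lying on the bench beyond the gearbox; its origin is under it.
- hammer: Bystander: small hammer, 220 mm long, lying on the bench to the right, nearer the robot than the motor; its origin is under it.

How it is judged:
By the outcome, as a careful person would: the job done as asked, in the order asked, and still so for the second after the job is handed in, with the robot touching nothing.
It also fails if it takes over 72 s, if anything falls off the work surface, if the arm or the gripper's body presses on something with over 40 N, if the wrist force passes 120 N, or if a joint passes its speed limit or range.

## Working session

There is one attempt and no reset: what is moved stays moved. The work goes in short steps, Python scripts to look and compute and a shell command to move; the robot and the scene stay as the last step left them, time stands still between calls to the robot, and variables do not carry over. Pictures are saved under pics/ and viewed, and the job is handed in when it is done.

```bash
ls; mkdir -p pics
cat > h.py <<'E'
import numpy as np, cv2
from station import r, vision
def snap(n,tag):
    p=vision.camera_params(n); im,d=vision.snapshot(n)
    cv2.imwrite(f'pics/{tag}.png',cv2.cvtColor(im,cv2.COLOR_RGB2BGR)); np.savez(f'pics/{tag}.npz',d=d,**p)
    return im,d,p
def w(p,u,v,z):  # pinhole pixel+depth -> world
    R=cv2.Rodrigues(np.array(p['rvec'],float))[0]
    c=np.array([(u-p['cx'])/p['fx']*z,(v-p['cy'])/p['fy']*z,z])
    return R.T@(c-np.array(p['tvec']).ravel())
E
python3 - <<'E'
from h import *
s=r.state(); print(s)
for n in('scene','top'): 
    im,d,p=snap(n,n+'0'); print(n,p)
E
```

```text
pics
{'time': 0.0, 'joint_pos': array([ 1.24759405e+00,  3.53615377e-01,  1.63409475e+00, -3.11148327e-05,
        1.15518560e+00, -2.36777184e-03]), 'joint_vel': array([ 1.28287440e-03, -7.48768333e-05, -3.19307438e-04,  1.01607391e-03,
        2.63077010e-04,  1.44489024e-03]), 'effort': array([-1.17753494e-03, -5.93852985e+01, -3.34195983e+01,  6.95819431e-02,
        2.36550299e-02, -9.42090173e-05]), 'tcp_pos': array([0.19694124, 0.59266772, 0.21390101]), 'tcp_rot': array([[-3.86869114e-04,  3.15346406e-01,  9.48976551e-01],
       [-1.24464263e-03,  9.48975735e-01, -3.15346642e-01],
       [-9.99999151e-01, -1.30313455e-03,  2.53641788e-05]]), 'force': array([ 0.16726673,  0.11062756, -0.0767586 ]), 'moment': array([-0.00609415, -0.04181901,  0.00558483]), 'finger_gap': 0.9988875120664508}
scene {'fx': 406.80738706487546, 'fy': 406.80738706487546, 'cx': 256.98273594853737, 'cy': 192.2918124177495, 'rvec': array([ 2.14893267,  1.03851251, -0.46701139]), 'tvec': array([-0.25048445, -0.23485676,  1.51678043])}
top {'fx': 385.65912263671567, 'fy': 385.65912263671567, 'cx': 256.1259527525163, 'cy': 183.4030152334111, 'rvec': array([ 2.0953812 , -2.12237404,  0.1642277 ]), 'tvec': array([-0.08988215,  0.57358702,  0.79573658])}
```

View pics/scene0.png

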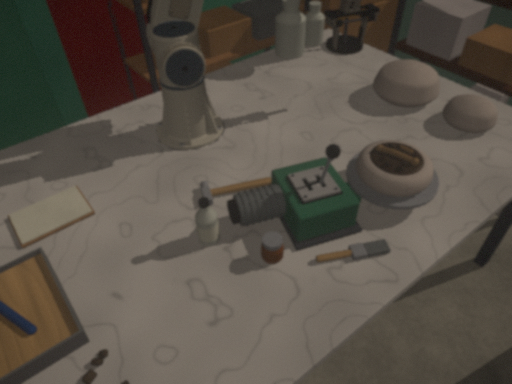

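View pics/top0.png

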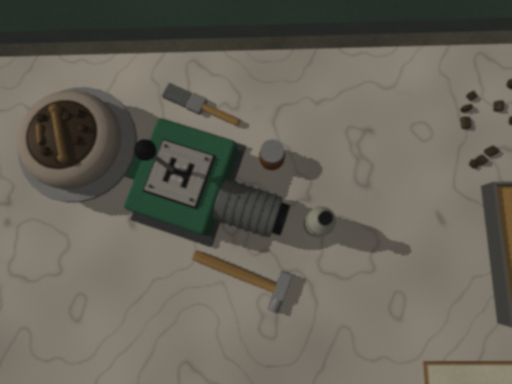

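Run:
```python
from h import *
for n,(x0,y0,x1,y1) in (('top0',(120,110,260,215)),('scene0',(250,130,390,235))):
    im=cv2.imread(f'pics/{n}.png')[y0:y1,x0:x1]
    im=np.clip(cv2.resize(im,None,fx=5.5,fy=5.5,interpolation=cv2.INTER_CUBIC).astype(float)*1.7,0,255).astype(np.uint8)
    for k in range(0,x1-x0,10):
        cv2.putText(im,str(x0+k),(int(k*5.5),8),0,.3,(0,255,255)); cv2.line(im,(int(k*5.5),10),(int(k*5.5),16),(0,255,255))
    for k in range(0,y1-y0,10):
        cv2.putText(im,str(y0+k),(0,int(k*5.5)+4),0,.3,(0,255,255))
    cv2.imwrite(f'pics/{n}c.png',im)
```

```text
(no output)
```

View pics/top0c.png

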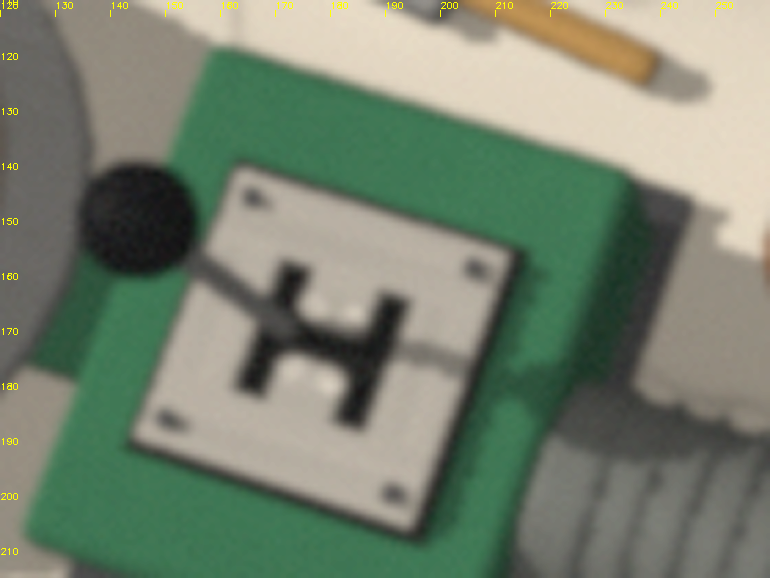

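View pics/scene0c.png

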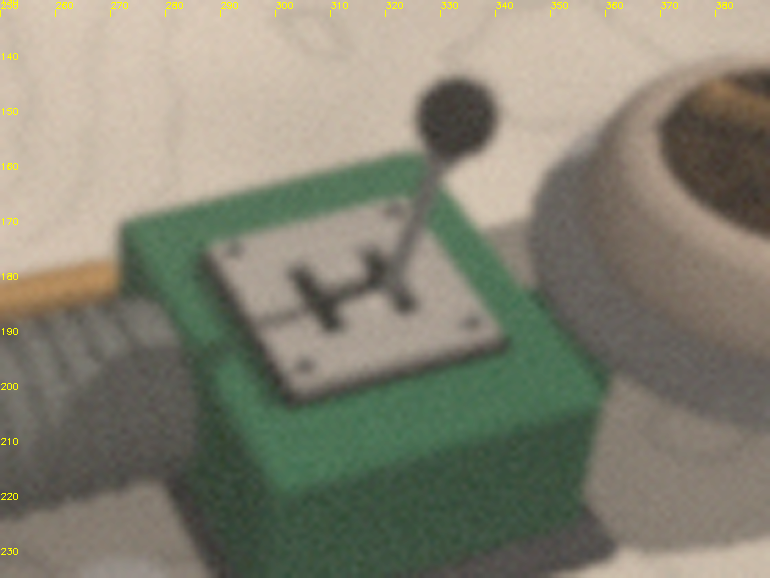

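```bash
cat >> h.py <<'E'
def P(tag):
    z=np.load(f'pics/{tag}.npz'); R=cv2.Rodrigues(z['rvec'])[0]; t=z['tvec'].reshape(3,1)
    K=np.array([[z['fx'],0,z['cx']],[0,z['fy'],z['cy']],[0,0,1]]); return K@np.hstack([R,t]),z
def tri(a,b,pa,pb):
    X=cv2.triangulatePoints(P(a)[0],P(b)[0],np.array(pa,float).reshape(2,1),np.array(pb,float).reshape(2,1)); return (X[:3]/X[3]).ravel()
def onz(tag,uv,h):
    z=np.load(f'pics/{tag}.npz'); R=cv2.Rodrigues(z['rvec'])[0]; C=-R.T@z['tvec'].ravel()
    d=R.T@np.array([(uv[0]-z['cx'])/z['fx'],(uv[1]-z['cy'])/z['fy'],1]); return C+d*(h-C[2])/d[2]
E
python3 - <<'E'
from h import *
# crop px -> full = x0 + px/5.5 (minus .4 px for resize centre)
f=lambda x,y,x0,y0:(x0+(x+.5)/5.5-.5,y0+(y+.5)/5.5-.5)
T=[f(*q,120,110) for q in((237,163),(524,250),(418,538),(130,442))]
S=[f(*q,250,130) for q in((509,345),(292,400),(205,250),(408,196))]
t=[tri('top0','scene0',a,b) for a,b in zip(T,S)]
print(np.round(t,4)); print(np.round(np.mean(t,0),4))
c=[onz('top0',a,.112) for a in T]; cs=[onz('scene0',a,.112) for a in S]
print(np.round(c,4),np.mean(c,0)); print(np.round(cs,4),np.mean(cs,0))
for q in(c,cs,t):
    v=(q[0]-q[3])+(q[1]-q[2]); u=(q[0]-q[1])+(q[3]-q[2]); print('yaw',np.arctan2(v[1],v[0]),np.arctan2(-u[0],u[1]))
k=tri('top0','scene0',f(139,219,120,110),f(457,117,250,130)); print('knob',k)
for tag,uv in(('top0',f(139,219,120,110)),('scene0',f(457,117,250,130))):
    print(onz(tag,uv,k[2]))
d=np.load('pics/top0.npz')['d']; print(d[150,145],[w(dict(np.load('pics/top0.npz')),u,v,d[v,u]).round(3) for u,v in((145,150),(180,172),(160,180),(200,185),(190,150),(70,140),(60,130),(240,205),(272,155),(320,220))])
E
```

```text
[[ 0.6604  0.0983  0.1076]
 [ 0.6232 -0.013   0.1107]
 [ 0.5144  0.0257  0.1104]
 [ 0.5518  0.1342  0.113 ]]
[0.5875 0.0613 0.1104]
[[ 0.6588  0.0967  0.112 ]
 [ 0.6224 -0.0139  0.112 ]
 [ 0.5135  0.0242  0.112 ]
 [ 0.5511  0.1331  0.112 ]] [0.5864251  0.06003055 0.112     ]
[[ 0.6633  0.095   0.112 ]
 [ 0.6244 -0.0131  0.112 ]
 [ 0.5161  0.0257  0.112 ]
 [ 0.5512  0.1367  0.112 ]] [0.58875488 0.06106545 0.112     ]
yaw -0.3315503268497044 -0.325087658698307
yaw -0.350290993302195 -0.3261182005856452
yaw -0.33011787211162563 -0.3270791055056897
knob [0.60732894 0.09915295 0.21717815]
[0.60699563 0.0986526  0.21717815]
[0.60740456 0.09975978 0.21717815]
0.68139213 [array([0.601, 0.093, 0.233]), array([0.589, 0.059, 0.106]), array([0.571, 0.098, 0.115]), array([0.559, 0.016, 0.115]), array([0.634, 0.038, 0.112]), array([0.654, 0.283, 0.134]), array([0.672, 0.299, 0.146]), array([ 0.518, -0.066,  0.106]), array([ 0.632, -0.133,  0.066]), array([ 0.481, -0.221,  0.15 ])]
```

The top view shows the knob at about (145,150) and the gate centre at about (180,172). In the scene view the knob is at about (333,151). The lever is in the left slots, about 7 mm (at the knob) forward of the crossing. The tool's yaw already matches the drive, so I'll hover just ahead of the knob with the fingers shut.

```bash
python3 -m inch '0 0 0.04 0 0 0 0; 0 0 0.08 0 0 0 0; 0.02 -0.02 0.106 0 0 0 0; 0.05 -0.056 0.106 0 0 0 0; 0.08 -0.09 0.106 0 0 0 0; 0.11 -0.123 0.106 0 0 0 0; 0.14 -0.157 0.106 0 0 0 0; 0.17 -0.19 0.106 0 0 0 0; 0.2 -0.223 0.106 0 0 0 0; 0.23 -0.257 0.106 0 0 0 0; 0.26 -0.29 0.106 0 0 0 0; 0.29 -0.324 0.106 0 0 0 0; 0.32 -0.357 0.106 0 0 0 0; 0.35 -0.39 0.106 0 0 0 0; 0.38 -0.424 0.106 0 0 0 0; 0.41 -0.458 0.106 0 0 0 0; 0.44 -0.49 0.106 0 0 0 0; 0.456 -0.509 0.106 0 0 0 0; 0.456 -0.509 0.106 0 0 0 0; 0.456 -0.509 0.106 0 0 0 0'
python3 - <<'E'
from h import *
print(r.state()['tcp_pos'],r.state()['tcp_rot'].round(3)); im,d,p=snap('wrist','w1'); print(p)
E
```

```text
time: 2.1
tcp_pos: [0.6526, 0.0835, 0.3192]
tcp_rot: [[-0.002, 0.316, 0.949], [-0.001, 0.949, -0.316], [-1.0, -0.001, -0.001]]
force: [-0.5, -0.0, 0.4]
finger_gap: 0.004
[0.65258631 0.08350022 0.31922668] [[-0.002  0.316  0.949]
 [-0.001  0.949 -0.316]
 [-1.    -0.001 -0.001]]
{'fx': 297.3186396354542, 'fy': 297.3186396354542, 'cx': 257.22995895240695, 'cy': 190.89634232792292, 'rvec': array([-2.37533418, -1.71040919, -0.2154    ]), 'tvec': array([-0.28606835, -0.62897122,  0.34384325])}
```

View pics/w1.png

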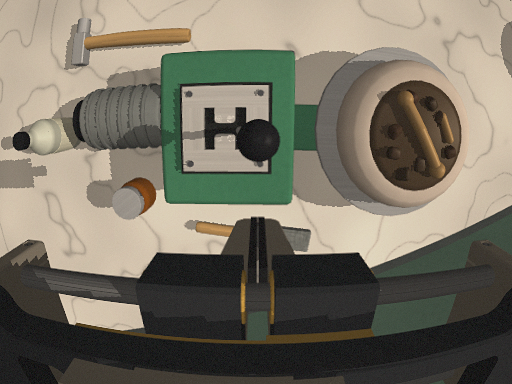

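```bash
cat >> h.py <<'E'
def crop(n,x0,y0,x1,y1,k=6,g=1.3):
    im=cv2.imread(f'pics/{n}.png')[y0:y1,x0:x1]
    im=np.clip(cv2.resize(im,None,fx=k,fy=k,interpolation=cv2.INTER_CUBIC).astype(float)*g,0,255).astype(np.uint8)
    for q in range(0,x1-x0,10): cv2.putText(im,str(x0+q),(int((q+.5)*k),8),0,.3,(0,0,255)); cv2.line(im,(int((q+.5)*k),10),(int((q+.5)*k),16),(0,0,255))
    for q in range(0,y1-y0,10): cv2.putText(im,str(y0+q),(0,int((q+.5)*k)+4),0,.3,(0,0,255))
    cv2.imwrite(f'pics/{n}c.png',im)
def fray(tag,uv):
    z=np.load(f'pics/{tag}.npz'); R=cv2.Rodrigues(z['rvec'])[0]; C=-R.T@z['tvec'].ravel()
    a=np.array([(uv[0]-z['cx'])/z['fx'],(uv[1]-z['cy'])/z['fy']]); th=np.hypot(*a)
    d=np.r_[a/th*np.sin(th),np.cos(th)]; return C,R.T@d
def fonz(tag,uv,h):
    C,d=fray(tag,uv); return C+d*(h-C[2])/d[2]
E
python3 -c "
from h import *
crop('w1',170,75,290,180)"
```

```text
(no output)
```

View pics/w1c.png

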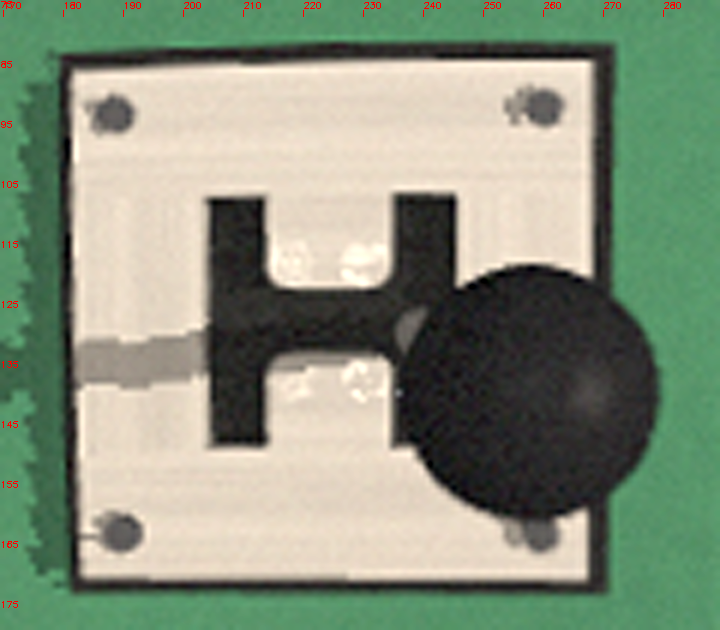

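Run:
```python
from h import *
g=lambda x,y:(170+(x+.5)/6-.5,75+(y+.5)/6-.5)
a=[fonz('w1',g(*q),.114) for q in((74,68),(597,60),(590,578),(80,578))]
print(np.round(a,4),np.mean(a,0)); 
H=[fonz('w1',g(*q),.114) for q in((208,198),(265,198),(208,446),(267,446))]; print(np.round(H,4),np.mean(H,0))
u=a[1]-a[0]+a[2]-a[3]; v=a[2]-a[1]+a[3]-a[0]; print('yaw',np.arctan2(-u[0],u[1]),np.arctan2(v[1],v[0]))
gc=fonz('w1',g(331,321),.114); print('gate',gc)
c=np.mean(a,0)
# knob
for h in(.214,.2155,.217):
    k=fonz('w1',g(532,392),h); d=(k-gc)[:2]; ya=-.328
    print(h,k,'xy drive',d@[np.cos(ya),np.sin(ya)],d@[-np.sin(ya),np.cos(ya)])
# triangulate w1 & top/scene knob rays
f=lambda x,y,x0,y0:(x0+(x+.5)/5.5-.5,y0+(y+.5)/5.5-.5)
def pr(tag,uv):
    C=onz(tag,uv,0);D=onz(tag,uv,.3)-C;return C,D/np.linalg.norm(D)
rays=[fray('w1',g(532,392)),pr('top0',f(139,219,120,110)),pr('scene0',f(457,117,250,130))]
A=sum(np.eye(3)-np.outer(d,d) for _,d in rays); b=sum((np.eye(3)-np.outer(d,d))@C for C,d in rays)
X=np.linalg.solve(A,b); print(X,[np.linalg.norm((np.eye(3)-np.outer(d,d))@(X-C)) for C,d in rays])
```

```text
[[ 0.5177  0.0277  0.114 ]
 [ 0.5539  0.1321  0.114 ]
 [ 0.658   0.0962  0.114 ]
 [ 0.6222 -0.0092  0.114 ]] [0.58796466 0.06168934 0.114     ]
[[0.5547 0.0458 0.114 ]
 [0.5589 0.0572 0.114 ]
 [0.6046 0.028  0.114 ]
 [0.6089 0.04   0.114 ]] [0.58176807 0.0427577  0.114     ]
yaw -0.3302321584645854 -0.33579957555294127
gate [0.58826077 0.06185534 0.114     ]
0.214 [0.60838267 0.09953231 0.214     ] xy drive 0.006911527607913268 0.04215063279831038
0.2155 [0.60826525 0.09956938 0.2155    ] xy drive 0.0067884232017813885 0.04214790219464682
0.217 [0.60814783 0.09960645 0.217     ] xy drive 0.006665318795649396 0.04214517159098324
[0.60760474 0.09932347 0.21708336] [np.float64(0.0006065743652014485), np.float64(0.0007914886374178442), np.float64(0.00037920533342379305)]
```

```bash
python3 -m inch '0 0 -0.02 0 0 0 0; 0 0 -0.04 0 0 0 0; 0 0 -0.06 0 0 0 0; 0 0 -0.08 0 0 0 0; 0 0 -0.1 0 0 0 0; 0 0 -0.112 0 0 0 0; 0 0 -0.112 0 0 0 0; 0 0 -0.112 0 0 0 0'
python3 - <<'E'
from h import *
s=r.state();print(s['force'],s['tcp_pos']); snap('wrist','w2')
crop('w2',170,75,290,240,4)
E
```

```text
time: 2.95
tcp_pos: [0.6523, 0.0848, 0.2082]
tcp_rot: [[-0.001, 0.315, 0.949], [-0.001, 0.949, -0.315], [-1.0, -0.001, -0.001]]
force: [0.3, 0.3, -0.1]
finger_gap: 0.004
[ 0.27817833  0.28551981 -0.09380435] [0.65231811 0.08477116 0.20822557]
```

View pics/w2c.png

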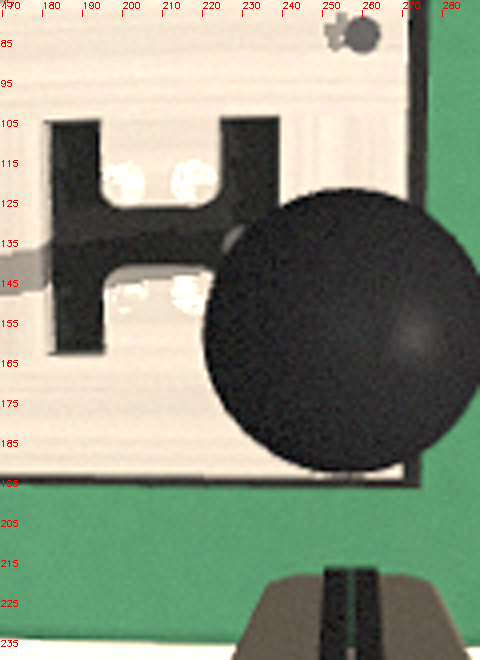

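```bash
python3 -m inch '-0.003 0.001 0 0 0 0 0; -0.006 0.002 0 0 0 0 0; -0.009 0.003 0 0 0 0 0; -0.011 0.0038 0 0 0 0 0; -0.013 0.0045 0 0 0 0 0; -0.015 0.0051 0 0 0 0 0; -0.016 0.0055 0 0 0 0 0; -0.017 0.0058 0 0 0 0 0; -0.018 0.0062 0 0 0 0 0; -0.019 0.0065 0 0 0 0 0; -0.019 0.0065 0 0 0 0 0; -0.019 0.0065 0 0 0 0 0'
python3 - <<'E'
from h import *
s=r.state();print(s['force'],s['tcp_pos']); snap('wrist','w3')
crop('w3',170,75,290,240,4)
E
```

```text
time: 4.2
tcp_pos: [0.634, 0.0911, 0.2089]
tcp_rot: [[0.001, 0.315, 0.949], [-0.001, 0.949, -0.315], [-1.0, -0.0, 0.001]]
force: [1.6, -1.5, 0.8]
finger_gap: 0.004
[ 1.56148841 -1.50249474  0.8137302 ] [0.63402992 0.09110861 0.20885871]
```

View pics/w3c.png

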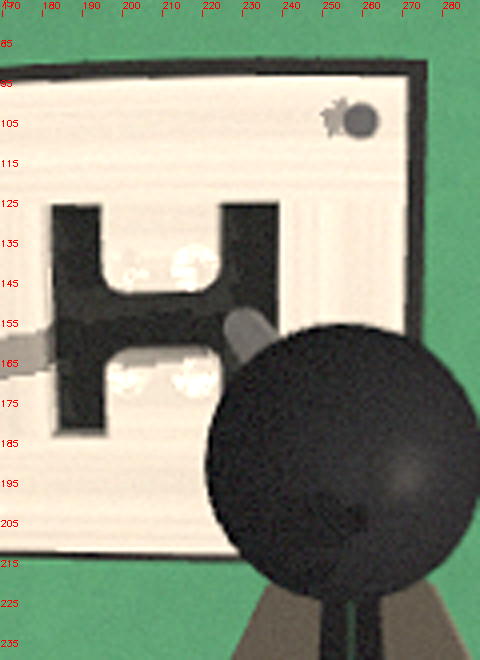

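```bash
cat >> h.py <<'E'
G0=np.array([.588,.0616]); YA=-.331
EX=np.array([np.cos(YA),np.sin(YA)]); EY=np.array([-np.sin(YA),np.cos(YA)])
def dr(p,o=G0): d=np.asarray(p)[:2]-o; return np.round([d@EX,d@EY],4)
E
python3 - <<'E'
from h import *
g=lambda x,y:(170+(x+.5)/4-.5,75+(y+.5)/4-.5)
k=fonz('w3',g(343,462),.2155); gc=fonz('w3',g(164,319.5),.114); print(k,gc,dr(gc),dr(k),dr(k,gc[:2]))
b=fonz('w3',g(247,332),.114); print('stem front-ish',dr(b,gc[:2]))
g2=lambda x,y:(170+(x+.5)/4-.5,75+(y+.5)/4-.5)
k=fonz('w2',g(346,330),.2155); gc=fonz('w2',g(164,235),.114); print('w2',dr(k,gc[:2]),dr(k))
E
```

```text
[0.6076048  0.09926384 0.2155    ] [0.58784575 0.06235785 0.114     ] [-0.0004  0.0007] [0.0063 0.042 ] [0.0067 0.0413]
stem front-ish [0.0029 0.0189]
w2 [0.007  0.0413] [0.0066 0.0422]
```

```bash
python3 -m inch '-0.001 0.0003 0 0 0 0 0; -0.002 0.0007 0 0 0 0 0; -0.003 0.001 0 0 0 0 0; -0.004 0.0014 0 0 0 0 0; -0.005 0.0017 0 0 0 0 0; -0.006 0.002 0 0 0 0 0; -0.006 0.002 0 0 0 0 0; -0.006 0.002 0 0 0 0 0'
python3 - <<'E'
from h import *
s=r.state();print(s['force'],s['tcp_pos'],dr(s['tcp_pos'])); snap('wrist','w4')
crop('w4',170,75,290,240,4)
E
```

```text
time: 5.05
tcp_pos: [0.628, 0.0932, 0.2088]
tcp_rot: [[0.0, 0.315, 0.949], [-0.001, 0.949, -0.315], [-1.0, -0.0, 0.001]]
force: [1.8, -0.5, 1.3]
finger_gap: 0.004
[ 1.80734587 -0.4739767   1.34737628] [0.6279707  0.09317473 0.2088314 ] [0.0275 0.0429]
```

View pics/w4c.png

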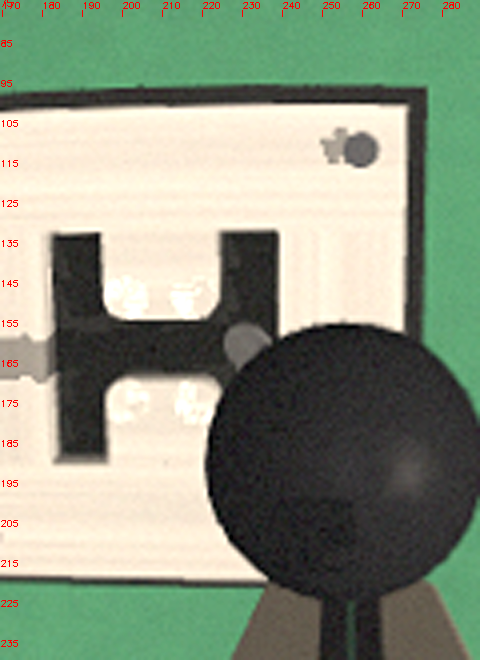

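Run:
```python
from h import *
g=lambda x,y:(170+(x+.5)/4-.5,75+(y+.5)/4-.5)
k=fonz('w4',g(343,461),.2155); gc=fonz('w4',g(164,348),.114); print(k,gc,dr(gc),dr(k),dr(k,gc[:2]))
```

```text
[0.6013937  0.10138554 0.2155    ] [0.58791812 0.06219764 0.114     ] [-0.0003  0.0005] [-0.0003  0.042 ] [0.     0.0414]
```

```bash
python3 -m inch '0.005 -0.0017 0 0 0 0 0; 0.01 -0.0034 0 0 0 0 0; 0.0142 -0.0049 0 0 0 0 0; 0.0142 -0.0049 0.02 0 0 0 0; 0.0142 -0.0049 0.04 0 0 0 0; 0.0142 -0.0049 0.06 0 0 0 0; 0.0142 -0.0049 0.07 0 0 0 0; 0.01 0.01 0.07 0 0 0 0; 0.002 0.03 0.07 0 0 0 0; -0.005 0.05 0.07 0 0 0 0; -0.0088 0.06 0.07 0 0 0 0; -0.0088 0.06 0.07 0 0 0 0; -0.0088 0.06 0.05 0 0 0 0; -0.0088 0.06 0.03 0 0 0 0; -0.0088 0.06 0.01 0 0 0 0; -0.0088 0.06 -0.001 0 0 0 0; -0.0088 0.06 -0.001 0 0 0 0'
python3 - <<'E'
from h import *
s=r.state();print(s['force'],s['tcp_pos'],dr(s['tcp_pos'])); snap('wrist','w5')
crop('w5',150,120,300,265,4)
E
```

```text
time: 6.8
tcp_pos: [0.6183, 0.1525, 0.2059]
tcp_rot: [[-0.003, 0.315, 0.949], [-0.002, 0.949, -0.315], [-1.0, -0.002, -0.002]]
force: [0.4, 0.1, -0.5]
finger_gap: 0.003
[ 0.40754332  0.06846384 -0.45619381] [0.61829794 0.15246385 0.2059027 ] [-0.0009  0.0958]
```

View pics/w5c.png

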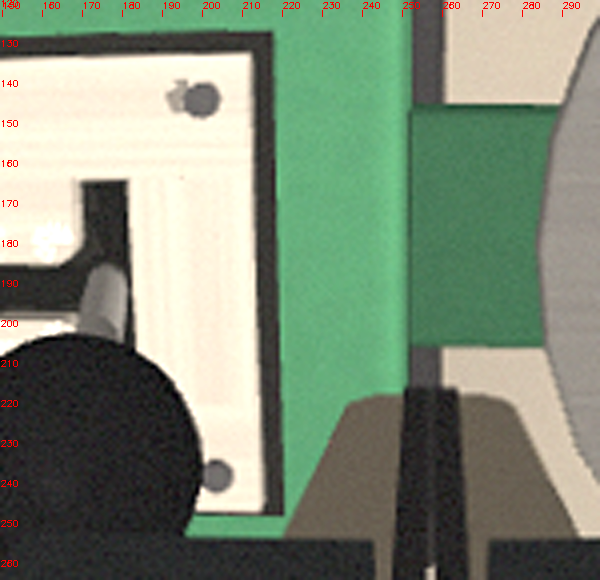

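```bash
python3 -m inch '-0.001 -0.003 0 0 0 0 0; -0.002 -0.006 0 0 0 0 0; -0.003 -0.009 0 0 0 0 0; -0.004 -0.012 0 0 0 0 0; -0.0048 -0.0145 0 0 0 0 0; -0.0055 -0.0165 0 0 0 0 0; -0.006 -0.0185 0 0 0 0 0; -0.0067 -0.0205 0 0 0 0 0; -0.0074 -0.0225 0 0 0 0 0; -0.008 -0.0245 0 0 0 0 0; -0.0086 -0.0265 0 0 0 0 0; -0.0093 -0.0285 0 0 0 0 0; -0.0093 -0.0285 0 0 0 0 0'
python3 - <<'E'
from h import *
s=r.state();print(s['force'],s['force'][:2]@EX,s['force'][:2]@EY,s['tcp_pos'],dr(s['tcp_pos'])); snap('wrist','w6')
crop('w6',150,120,300,265,4)
E
```

```text
time: 8.15
tcp_pos: [0.6098, 0.124, 0.2074]
tcp_rot: [[-0.001, 0.315, 0.949], [-0.001, 0.949, -0.315], [-1.0, -0.001, -0.0]]
force: [1.1, 1.9, 1.5]
finger_gap: 0.005
[1.06599193 1.86296683 1.49907208] 0.4026840157644928 2.108276493696174 [0.60975688 0.12399303 0.20739632] [0.0003 0.0661]
```

View pics/w6c.png

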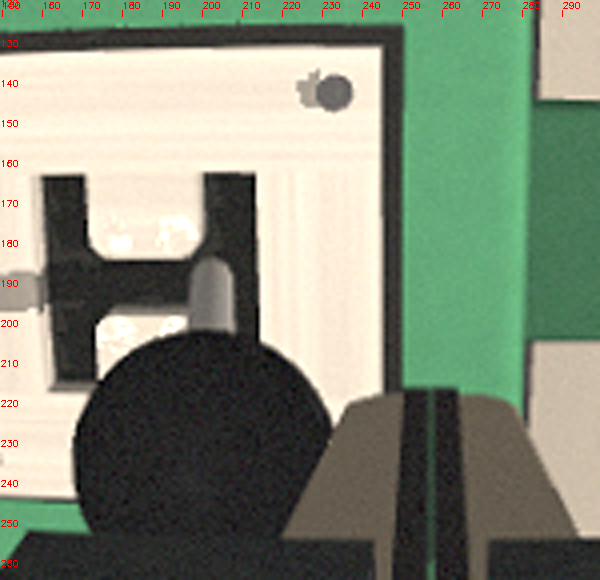

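```bash
python3 -m inch '-0.001 -0.003 0 0 0 0 0; -0.002 -0.006 0 0 0 0 0; -0.0031 -0.009 0 0 0 0 0; -0.0041 -0.012 0 0 0 0 0; -0.0052 -0.015 0 0 0 0 0; -0.0062 -0.018 0 0 0 0 0; -0.0072 -0.021 0 0 0 0 0; -0.0083 -0.024 0 0 0 0 0; -0.0093 -0.027 0 0 0 0 0; -0.0103 -0.03 0 0 0 0 0; -0.0103 -0.03 0 0 0 0 0'
python3 - <<'E'
from h import *
s=r.state();print(s['force'],s['force'][:2]@EX,s['force'][:2]@EY,s['tcp_pos'],dr(s['tcp_pos'])); snap('wrist','w7')
crop('w7',150,120,300,265,4)
E
```

```text
time: 9.3
tcp_pos: [0.5991, 0.0935, 0.2071]
tcp_rot: [[-0.001, 0.316, 0.949], [-0.002, 0.949, -0.316], [-1.0, -0.002, -0.001]]
force: [0.2, 1.0, 1.3]
finger_gap: 0.005
[0.2186409  0.98092148 1.29928827] -0.11201600360887717 0.9987307998235153 [0.59905826 0.09345358 0.20713501] [0.0001 0.0337]
```

View pics/w7c.png

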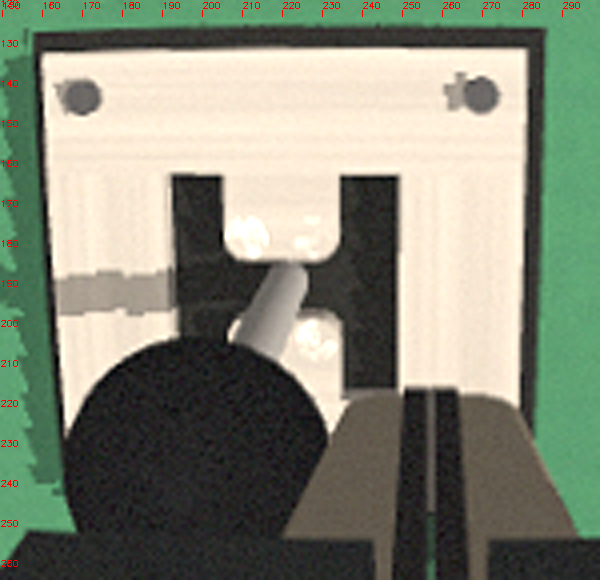

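```bash
python3 -m inch '-0.001 -0.003 0 0 0 0 0; -0.002 -0.006 0 0 0 0 0; -0.0031 -0.009 0 0 0 0 0; -0.0041 -0.012 0 0 0 0 0; -0.0052 -0.015 0 0 0 0 0; -0.0062 -0.018 0 0 0 0 0; -0.0072 -0.021 0 0 0 0 0; -0.0083 -0.024 0 0 0 0 0; -0.0093 -0.027 0 0 0 0 0; -0.0103 -0.03 0 0 0 0 0; -0.0113 -0.033 0 0 0 0 0; -0.0124 -0.036 0 0 0 0 0; -0.0124 -0.036 0 0 0 0 0; -0.0124 -0.036 0 0 0 0 0'
python3 - <<'E'
from h import *
s=r.state();print(s['force'],s['force'][:2]@EX,s['force'][:2]@EY,s['tcp_pos'],dr(s['tcp_pos'])); snap('wrist','w8')
crop('w8',150,120,300,265,4)
E
```

```text
time: 10.75
tcp_pos: [0.5864, 0.0572, 0.2069]
tcp_rot: [[-0.002, 0.316, 0.949], [-0.002, 0.949, -0.316], [-1.0, -0.003, -0.001]]
force: [0.8, -0.6, -0.3]
finger_gap: 0.006
[ 0.79978903 -0.58254662 -0.30281223] 0.9456959298461199 -0.2910021593212116 [0.58640554 0.05719827 0.20694971] [-0.0001 -0.0047]
```

View pics/w8c.png

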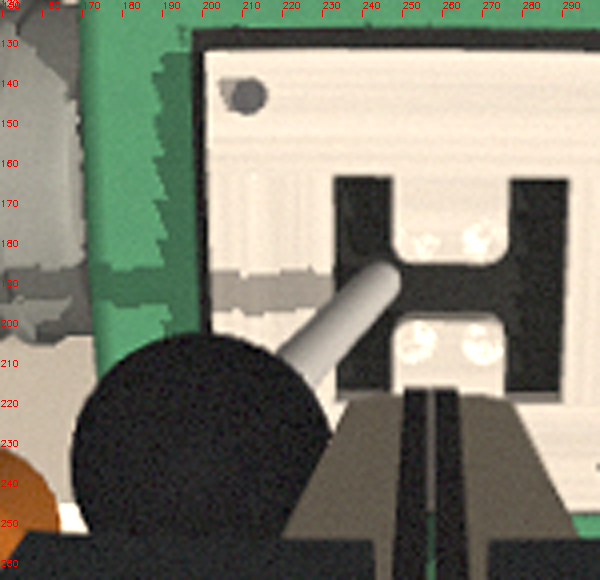

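Run:
```python
from h import *
g=lambda x,y:(150+(x+.5)/4-.5,120+(y+.5)/4-.5)
for t,x,y in(('w7',196,467),('w8',203,465)):
    k=fonz(t,g(x,y),.217); print(t,dr(k))
print(dr(fonz('w8',g(363,287),.114)))
```

```text
w7 [ 0.0004 -0.0007]
w8 [-0.0003 -0.038 ]
[-0.0009 -0.02  ]
```

```bash
python3 -m inch '-0.0005 -0.0015 0 0 0 0 0; -0.001 -0.003 0 0 0 0 0; -0.0015 -0.0045 0 0 0 0 0; -0.002 -0.006 0 0 0 0 0; -0.002 -0.006 0 0 0 0 0; -0.002 -0.006 0 0 0 0 0'
python3 - <<'E'
from h import *
s=r.state();print(s['force'],s['force'][:2]@EX,s['force'][:2]@EY,s['tcp_pos'],dr(s['tcp_pos'])); snap('wrist','w9')
crop('w9',150,120,300,265,4)
E
```

```text
time: 11.4
tcp_pos: [0.5844, 0.0511, 0.207]
tcp_rot: [[-0.002, 0.316, 0.949], [-0.002, 0.949, -0.316], [-1.0, -0.003, -0.001]]
force: [-0.4, 0.2, -1.0]
finger_gap: 0.004
[-0.39784418  0.22524039 -0.9572054 ] -0.44944896208314095 0.08371890947636307 [0.58439743 0.05110469 0.20703312] [ 0.     -0.0111]
```

View pics/w9c.png

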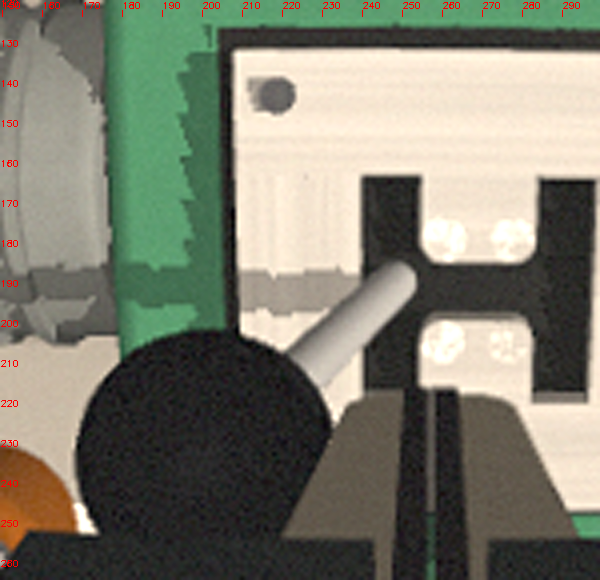

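Run:
```python
from h import *
g=lambda x,y:(150+(x+.5)/4-.5,120+(y+.5)/4-.5)
k=fonz('w9',g(206,464),.2155); print(dr(k),dr(k,fonz('w9',g(391,289),.114)[:2]+EY*.02))
for u in ((77,455),(331,430),(206,330)): pass
im=cv2.imread('pics/w9.png');
```

```text
[ 0.0003 -0.0442] [ 0.0007 -0.0442]
```

```bash
python3 -m inch '0.002 0.006 0 0 0 0 0; 0.004 0.0115 0 0 0 0 0; 0.004 0.0115 0.025 0 0 0 0; 0.004 0.0115 0.05 0 0 0 0; 0.004 0.0115 0.07 0 0 0 0; -0.015 0.005 0.07 0 0 0 0; -0.035 -0.007 0.07 0 0 0 0; -0.0533 -0.0166 0.07 0 0 0 0; -0.0533 -0.0166 0.07 0 0 0 0; -0.0533 -0.0166 0.05 0 0 0 0; -0.0533 -0.0166 0.03 0 0 0 0; -0.0533 -0.0166 0.01 0 0 0 0; -0.0533 -0.0166 0 0 0 0 0; -0.0533 -0.0166 0 0 0 0 0'
python3 - <<'E'
from h import *
s=r.state();print(s['force'],s['force'][:2]@EX,s['force'][:2]@EY,s['tcp_pos'],dr(s['tcp_pos'])); snap('wrist','w10');snap('top','t10')
crop('t10',120,110,260,215,5.5,1.7)
E
```

```text
time: 12.85
tcp_pos: [0.5309, 0.0349, 0.2058]
tcp_rot: [[-0.004, 0.315, 0.949], [-0.003, 0.949, -0.315], [-1.0, -0.004, -0.003]]
force: [-0.2, -0.2, 0.5]
finger_gap: 0.008
[-0.19315033 -0.1901419   0.46164174] -0.12087169733115838 -0.2425922979817644 [0.53085903 0.03491788 0.2057996 ] [-0.0454 -0.0438]
```

View pics/w10.png

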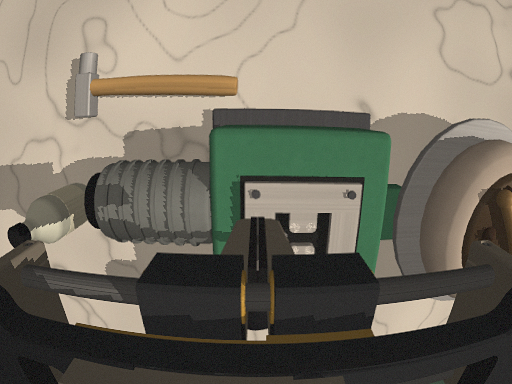

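View pics/t10.png

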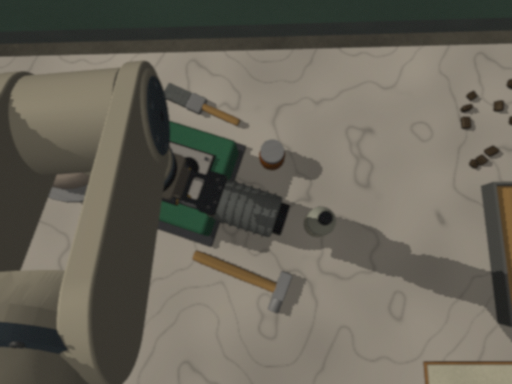

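The wrist and top views are now blocked by the gripper, with the hammer, bottle and jar unmoved in the top view. The fingertips are behind the knob, so I'll push forward while watching the force and the scene view.

```bash
python3 -m inch '0.003 -0.001 0 0 0 0 0; 0.006 -0.002 0 0 0 0 0; 0.009 -0.003 0 0 0 0 0; 0.012 -0.0041 0 0 0 0 0; 0.015 -0.0052 0 0 0 0 0; 0.018 -0.0062 0 0 0 0 0; 0.0205 -0.007 0 0 0 0 0; 0.023 -0.0079 0 0 0 0 0; 0.0255 -0.0088 0 0 0 0 0; 0.028 -0.0096 0 0 0 0 0; 0.028 -0.0096 0 0 0 0 0'
python3 - <<'E'
from h import *
s=r.state();print(s['force'],s['force'][:2]@EX,s['force'][:2]@EY,s['tcp_pos'],dr(s['tcp_pos'])); snap('scene','s11')
crop('s11',250,110,390,215,5.5,1.7)
E
```

```text
time: 14.05
tcp_pos: [0.5601, 0.0251, 0.2075]
tcp_rot: [[-0.002, 0.315, 0.949], [-0.002, 0.949, -0.315], [-1.0, -0.003, -0.001]]
force: [-0.8, 1.0, 1.5]
finger_gap: 0.004
[-0.82117937  1.04525212  1.48613252] -1.1162993124159277 0.7216393818239663 [0.56006498 0.02506487 0.20745413] [-0.0145 -0.0436]
```

View pics/s11c.png

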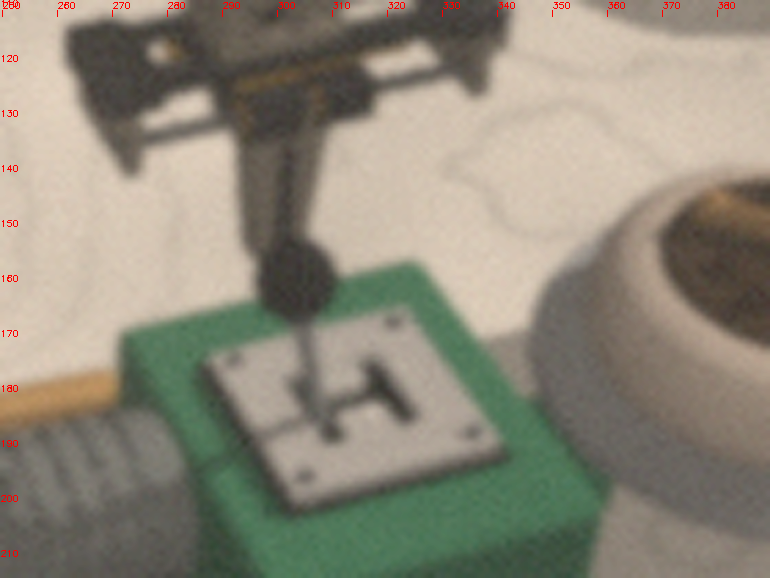

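```bash
python3 -m inch '0.002 -0.0007 0 0 0 0 0; 0.004 -0.0014 0 0 0 0 0; 0.006 -0.0021 0 0 0 0 0; 0.008 -0.0027 0 0 0 0 0; 0.01 -0.0034 0 0 0 0 0; 0.012 -0.0041 0 0 0 0 0; 0.014 -0.0048 0 0 0 0 0; 0.016 -0.0055 0 0 0 0 0; 0.018 -0.0062 0 0 0 0 0; 0.02 -0.0069 0 0 0 0 0; 0.022 -0.0076 0 0 0 0 0; 0.024 -0.0082 0 0 0 0 0; 0.026 -0.0089 0 0 0 0 0; 0.026 -0.0089 0 0 0 0 0'
python3 - <<'E'
from h import *
s=r.state();print(s['force'],s['force'][:2]@EX,s['force'][:2]@EY,s['tcp_pos'],dr(s['tcp_pos'])); snap('scene','s12')
crop('s12',250,110,390,215,5.5,1.7)
E
```

```text
time: 15.5
tcp_pos: [0.5862, 0.0161, 0.2074]
tcp_rot: [[-0.001, 0.316, 0.949], [-0.003, 0.949, -0.316], [-1.0, -0.003, -0.001]]
force: [-1.5, 0.7, -1.7]
finger_gap: -0.0
[-1.50548065  0.71253661 -1.67400118] -1.6553263869464703 0.18459405886759164 [0.58619075 0.01608799 0.20744046] [ 0.0131 -0.0436]
```

View pics/s12c.png

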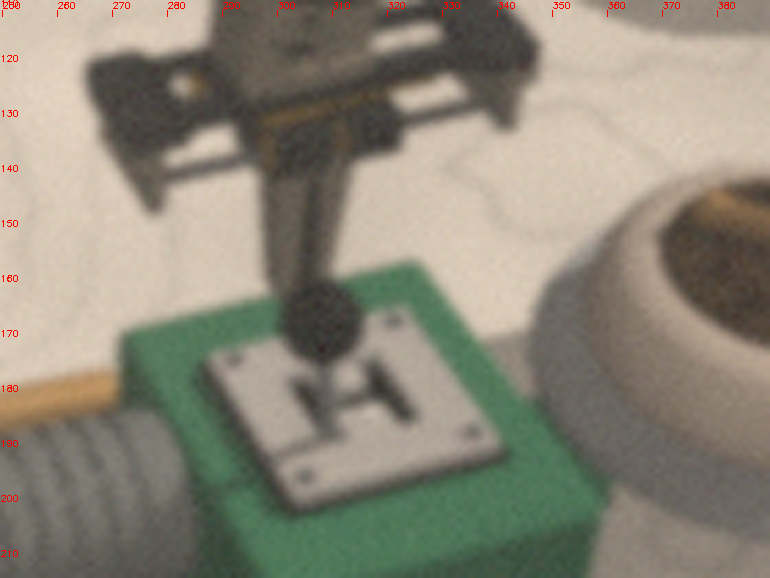

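```bash
python3 -m inch '0.001 -0.0003 0 0 0 0 0; 0.002 -0.0007 0 0 0 0 0; 0.003 -0.001 0 0 0 0 0; 0.004 -0.0014 0 0 0 0 0; 0.004 -0.0014 0 0 0 0 0'
python3 -m inch '0.0005 -0.0002 0 0 0 0 0; 0.001 -0.0003 0 0 0 0 0;  0.001 -0.0003 0 0 0 0 0'
```

```text
time: 16.05
tcp_pos: [0.5889, 0.0151, 0.2072]
tcp_rot: [[-0.004, 0.316, 0.949], [-0.002, 0.949, -0.316], [-1.0, -0.003, -0.003]]
force: [-7.4, 2.0, 0.8]
finger_gap: 0.002
time: 16.35
tcp_pos: [0.5889, 0.0152, 0.2072]
tcp_rot: [[-0.006, 0.316, 0.949], [-0.001, 0.949, -0.316], [-1.0, -0.003, -0.006]]
force: [-7.1, 2.8, 1.9]
finger_gap: 0.006
```

```bash
python3 -m inch '0.0005 -0.0002 0 0 0 0 0; 0.001 -0.0003 0 0 0 0 0;  0.001 -0.0003 0 0 0 0 0'
```

```text
time: 16.65
tcp_pos: [0.5889, 0.0152, 0.2071]
tcp_rot: [[-0.009, 0.316, 0.949], [-0.001, 0.949, -0.316], [-1.0, -0.003, -0.008]]
force: [-7.1, 1.1, 1.6]
finger_gap: 0.003
```

Force rose to about 7 N and motion stopped, so the stem is at the stop or near it. I'll back off and check.

```bash
python3 -m inch '-0.005 0.0017 0 0 0 0 0; -0.012 0.0041 0 0 0 0 0; -0.02 0.0069 0 0 0 0 0; -0.02 0.0069 0.03 0 0 0 0; -0.02 0.0069 0.06 0 0 0 0; -0.02 0.0069 0.09 0 0 0 0; -0.02 0.0069 0.12 0 0 0 0; 0.01 0.02 0.12 0 0 0 0; 0.045 0.04 0.12 0 0 0 0; 0.08 0.05 0.12 0 0 0 0; 0.08 0.05 0.12 0 0 0 0; 0.08 0.05 0.12 0 0 0 0'
python3 - <<'E'
from h import *
s=r.state();print(s['force'],s['tcp_pos'],dr(s['tcp_pos'])); snap('wrist','w13');snap('scene','s13')
crop('w13',170,60,310,190,5,1.2)
crop('s13',250,110,390,215,5.5,1.7)
E
```

```text
time: 17.85
tcp_pos: [0.6685, 0.0654, 0.3265]
tcp_rot: [[-0.01, 0.315, 0.949], [-0.001, 0.949, -0.315], [-1.0, -0.004, -0.009]]
force: [-1.2, 0.6, 0.5]
finger_gap: 0.007
[-1.18949834  0.62834025  0.54885924] [0.66851805 0.06536145 0.32649217] [0.0749 0.0297]
```

View pics/w13c.png

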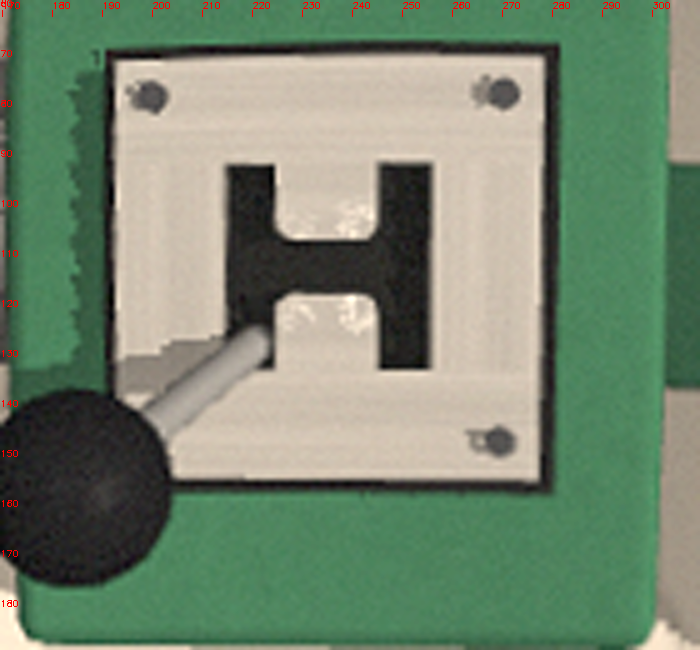

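View pics/s13c.png

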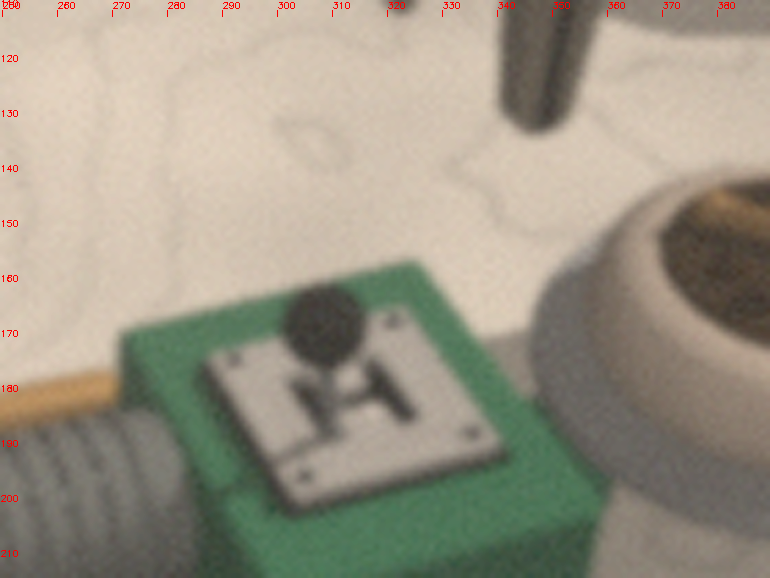

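Run:
```python
from h import *
g=lambda x,y:(170+(x+.5)/5-.5,60+(y+.5)/5-.5)
gc=fonz('w13',g(329,267),.114); print('gate',gc,dr(gc))
a=[fonz('w13',g(*q),.114) for q in((113,60),(546,53),(541,480),(118,482))]; print(np.mean(a,0))
for h in(.2075,.21,.2125):
    k=fonz('w13',g(73,487),h); print(h,dr(k),dr(k,gc[:2]))
f=lambda x,y,x0,y0:(x0+(x+.5)/5.5-.5,y0+(y+.5)/5.5-.5)
uv=f(325,326,250,110); print('scene',dr(onz('scene0',uv,.21)))
# expected
for fo in(.18,.2,.22,.235):
    print(fo,.2*np.sin(fo),.2*np.sin(fo)*np.cos(.22))
```

```text
gate [0.58864178 0.0619912  0.114     ] [0.0005 0.0006]
[0.58807215 0.06146311 0.114     ]
0.2075 [ 0.0451 -0.044 ] [ 0.0446 -0.0445]
0.21 [ 0.0448 -0.0433] [ 0.0443 -0.0439]
0.2125 [ 0.0444 -0.0427] [ 0.0439 -0.0433]
scene [ 0.0425 -0.0416]
0.18 0.035805914685164836 0.03494290081220163
0.2 0.03973386615901225 0.038776178636623714
0.22 0.043645924616173865 0.042593946506599964
0.235 0.04656859710248336 0.04544617513121814
```

Run:
```python
from h import *
z=np.load('pics/w13.npz'); R=cv2.Rodrigues(z['rvec'])[0]; t=z['tvec'].ravel()
def proj(X):
    c=R@X+t; th=np.arctan2(np.hypot(c[0],c[1]),c[2]); q=c[:2]/np.hypot(c[0],c[1])*th*z['fx']
    return np.array([(q[0]+z['cx']-170+.5)*5-.5,(q[1]+z['cy']-60+.5)*5-.5])
gc=np.array([.5883,.0618])
def W(x,y,h): return np.r_[gc+x*EX+y*EY,h]
im=cv2.imread('pics/w13c.png'); outs=[]
for fo in(.235,.215):
    o=im.copy()
    tx=np.tan(fo);ty=np.tan(.22)
    for s in(-1,1):
        pass
    for h in(.114,.13,.15,.17):
        x,y=(h-.02)*tx,-(h-.02)*ty
        c=np.array([proj(W(x+.005*np.cos(a),y+.005*np.sin(a),h)) for a in np.linspace(0,6.28,24)]).astype(int)
        cv2.polylines(o,[c],True,(0,0,255) if h==.114 else (255,0,0),1)
    n=np.sqrt(1+tx*tx+ty*ty); k=W(.2*tx/n,-.2*ty/n,.02+.2/n); kc=proj(k); cv2.circle(o,tuple(kc.astype(int)),98,(0,255,255),1)
    for sy in(.02,-.02):
        c=np.array([proj(W(a,b+sy,.114)) for a,b in((.027,.007),(.027,-.007),(-.027,-.007),(-.027,.007))]).astype(int); cv2.polylines(o,[c],True,(0,255,0),1)
    outs.append(o[100:600,0:450]); print(fo,kc)
cv2.imwrite('pics/ov.png',cv2.resize(np.hstack(outs),(800,444)))
```

```text
0.235 [ 78.40166408 491.77431793]
0.215 [ 75.90936681 473.29901615]
```

View pics/ov.png

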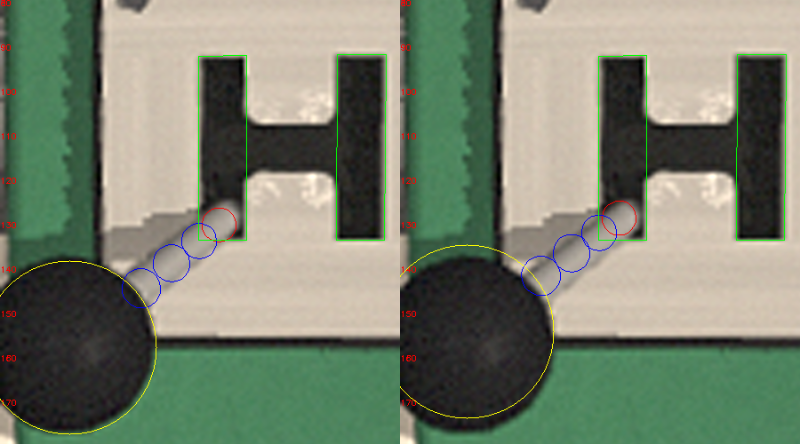

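The overlay puts the lever at fore ≈ 0.23, against a nominal 0.235, in the third slot. I'll do one more gentle push to confirm it is against the stop.

```bash
python3 -m inch '-0.03 -0.01 0 0 0 0 0; -0.065 -0.025 0 0 0 0 0; -0.1 -0.0433 0 0 0 0 0; -0.1 -0.0433 0 0 0 0 0; -0.1 -0.0433 -0.03 0 0 0 0; -0.1 -0.0433 -0.06 0 0 0 0; -0.1 -0.0433 -0.09 0 0 0 0; -0.1 -0.0433 -0.12 0 0 0 0; -0.1 -0.0433 -0.12 0 0 0 0; -0.094 -0.0454 -0.12 0 0 0 0; -0.088 -0.0475 -0.12 0 0 0 0; -0.084 -0.0489 -0.12 0 0 0 0; -0.082 -0.0496 -0.12 0 0 0 0; -0.08 -0.0502 -0.12 0 0 0 0; -0.08 -0.0502 -0.12 0 0 0 0; -0.08 -0.0502 -0.12 0 0 0 0'
python3 -m inch '0.001 -0.0003 0 0 0 0 0; 0.002 -0.0007 0 0 0 0 0; 0.0025 -0.0009 0 0 0 0 0; 0.0025 -0.0009 0 0 0 0 0'
```

```text
time: 19.55
tcp_pos: [0.5876, 0.0148, 0.2073]
tcp_rot: [[-0.009, 0.316, 0.949], [-0.001, 0.949, -0.316], [-1.0, -0.004, -0.008]]
force: [-1.2, 1.4, 0.3]
finger_gap: 0.008
time: 19.95
tcp_pos: [0.5888, 0.0144, 0.2071]
tcp_rot: [[-0.012, 0.316, 0.949], [-0.0, 0.949, -0.316], [-1.0, -0.004, -0.012]]
force: [-7.3, 2.7, 4.8]
finger_gap: 0.005
```

```bash
python3 -m inch '0.001 -0.0003 0 0 0 0 0; 0.002 -0.0007 0 0 0 0 0; 0.003 -0.001 0 0 0 0 0; 0.003 -0.001 0 0 0 0 0'
python3 -m inch '-0.003 0.001 0 0 0 0 0; -0.006 0.002 0 0 0 0 0; -0.012 0.0041 0 0 0 0 0; -0.02 0.0069 0 0 0 0 0; -0.02 0.0069 0.03 0 0 0 0; -0.02 0.0069 0.06 0 0 0 0; -0.02 0.0069 0.09 0 0 0 0; -0.02 0.0069 0.12 0 0 0 0; 0.0 0.04 0.12 0 0 0 0; 0.02 0.08 0.12 0 0 0 0; 0.04 0.12 0.12 0 0 0 0; 0.06 0.165 0.12 0 0 0 0; 0.06 0.21 0.12 0 0 0 0; 0.06 0.25 0.12 0 0 0 0; 0.06 0.25 0.12 0 0 0 0; 0.06 0.25 0.12 0 0 0 0'
python3 - <<'E'
from h import *
s=r.state();print(s['force'],s['tcp_pos']); snap('top','t14');snap('scene','s14')
crop('t14',120,110,260,215,5.5,1.7)
crop('s14',250,130,390,235,5.5,1.7)
E
```

```text
time: 20.35
tcp_pos: [0.5894, 0.0141, 0.207]
tcp_rot: [[-0.017, 0.316, 0.949], [0.001, 0.949, -0.316], [-1.0, -0.004, -0.017]]
force: [-11.4, 3.3, 8.0]
finger_gap: 0.006
time: 21.95
tcp_pos: [0.6488, 0.2648, 0.3266]
tcp_rot: [[-0.018, 0.314, 0.949], [0.001, 0.949, -0.314], [-1.0, -0.005, -0.017]]
force: [0.1, -1.9, 0.5]
finger_gap: 0.006
[ 0.05480973 -1.88074414  0.51622797] [0.64883858 0.2648161  0.32655805]
```

View pics/t14.png

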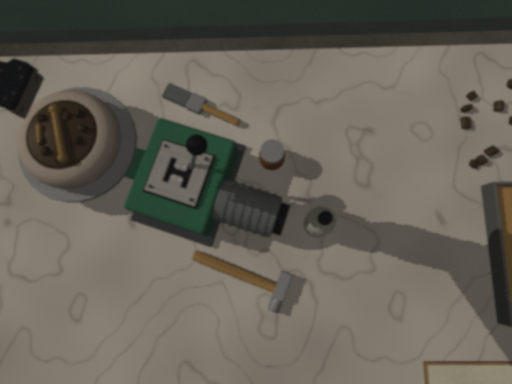

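View pics/t14c.png

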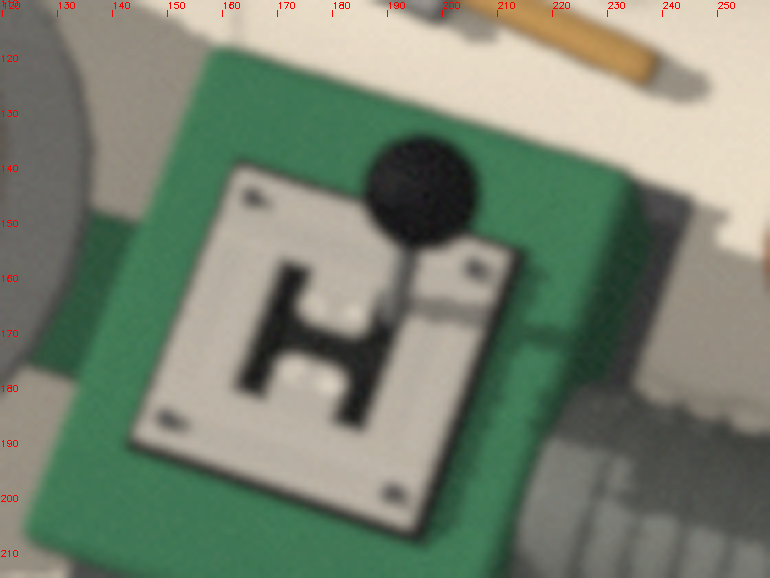

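View pics/s14c.png

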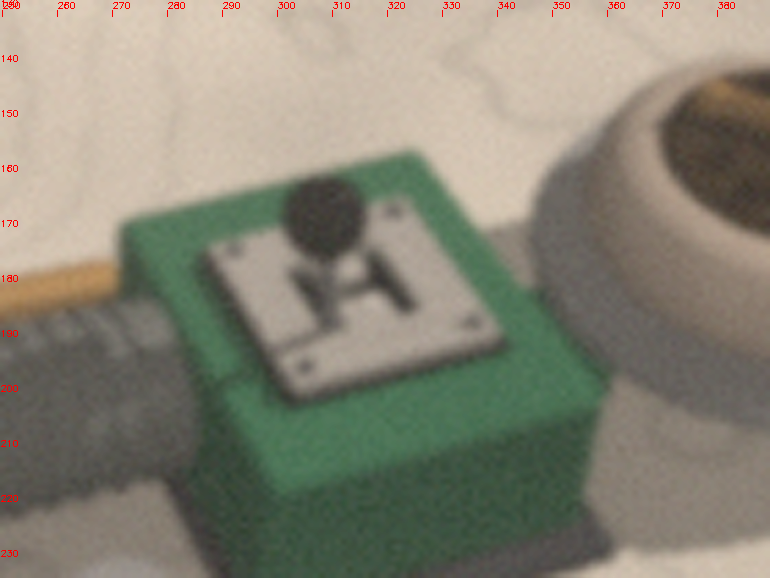

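Run:
```python
from h import *
f=lambda x,y,x0,y0:(x0+(x+.5)/5.5-.5,y0+(y+.5)/5.5-.5)
k=tri('top0','scene0',f(421,191,120,110),f(325,217,250,130)); print(k,dr(k,np.array([.5875,.0613])))
gt=np.mean([onz('top0',f(*q,120,110),.112)[:2] for q in((237,163),(524,250),(418,538),(130,442))],0)
kt=onz('top0',f(421,191,120,110),.21); print(dr(kt,gt))
a=cv2.imread('pics/top0.png',0).astype(int);b=cv2.imread('pics/t14.png',0).astype(int)
for n,(x0,y0,x1,y1) in dict(brush=(160,80,245,130),jar=(255,138,290,172),bottle=(303,205,338,238),hammer=(190,248,298,314)).items():
    A=a[y0:y1,x0:x1].astype(np.float32);B=b[y0:y1,x0:x1].astype(np.float32); print(n,cv2.phaseCorrelate(A,B),abs(A-B).mean())
s=r.state();print(s['force'],s['time'],abs(s['joint_vel']).max())
```

```text
[0.61646698 0.00658518 0.21157379] [ 0.0452 -0.0423]
[ 0.0461 -0.0404]
brush ((3.5369982271049594e-05, 0.023997152767449847), 0.9968332748413086) 1.4310588
jar ((0.03693540072423218, -0.023271735252915704), 0.972896757685108) 1.3033613
bottle ((-0.21948323415417192, -0.5002780758798693), 0.6038278606202867) 16.696104
hammer ((0.03454919309152871, -0.042461354350116665), 1.0244446634755704) 1.4598765
[-0.32624165 -1.23543075 -0.33929641] 22.05 0.01593757038501575
```

Run:
```python
from h import *
o=[cv2.resize(cv2.imread(f'pics/{n}.png')[y:y+60,x:x+60],(390,290)) for n,x,y in(('top0',290,190),('t14',290,190),('scene0',180,190),('s14',180,190))]
cv2.imwrite('pics/bot.png',np.clip(np.vstack([np.hstack(o[:2]),np.hstack(o[2:])]).astype(int)*2,0,255).astype(np.uint8))
```

```text
(no output)
```

View pics/bot.png

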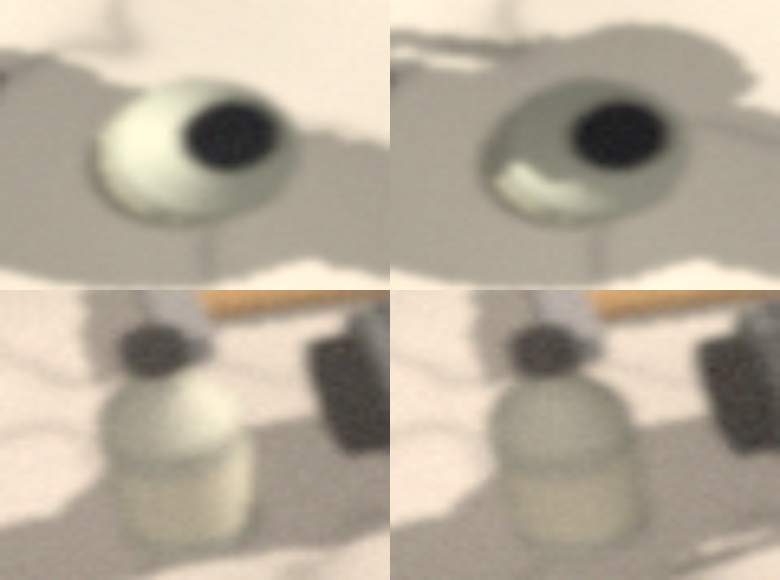

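The bottle is at the same pixels before and after; only the arm's shadow across it changed. The lever is home, so I'm handing in.

```bash
python3 -c "
from h import *
print(r.sign_off())"
```

```text
the job is handed in; nothing more can be done
None
```

The gear lever is home in the third slot (far right), and I handed the job in at about 22 s of the 72 s allowed. I used only the shut fingertips to push it. It went back about 7 mm at the knob to line up with the crossing, then across to the right with no more than about 2 N at any reading, then forward to the stop.

- **Home against the stop:** the lever stopped at the same place on two separate pushes at about 7 N. A final press of about 12 N horizontally (14 N in all) moved the tool only 0.6 mm, which I take as flexing in the arm, not lever travel.
- **Knob position:** the last pictures put it about 45 mm forward and 42 mm right of the gate's centre (fore about 0.23). That is 1–3 mm short of your nominal figures, within measuring error.
- **Disagreement:** the single-view estimates after the first push scatter by about 3 mm: 44.6 mm forward from the wrist camera, 42.5 mm from the scene camera. I trusted the repeated stop over these.
- **Bystanders:** the brush, jar and hammer show no shift in the top view. The automatic check flagged the bottle, but close-ups show it in the same place with only the arm's shadow changed.
- **Arm clear:** the arm ended about 0.33 m up over the turntable side, touching nothing.

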